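# Clamp the lamp housing and hold its bayonet cap seated

## Task

In the wooden assembly jig, slide the jaw shut on the square aluminium lamp housing until the housing is firmly pressed against the jig's end stop. Then take the black bayonet cap with the bar-shaped grip (not the round-knobbed plug) from the rack, push it into the housing with its lugs through the slots, press it down against the spring and twist it about a quarter turn clockwise, seen from above, so that it locks. Finish still gripping the cap and pressing it down so that its flange stays flush on the housing, the jaw still shut, and leave the other things where they are.

Things in the scene. Friction and masses are not known exactly. Their poses are not given: they have to be found in the camera images.
- jig: Fixed wooden jig, plate 110 x 230 x 12 mm, from y = -100 to +130 mm in its frame; origin on the table. End stop 40 mm high on the plate's +y end, inner face at y = 105 mm. Two rails 20 mm high (inner faces x = +/-33.5 mm, y = 20 to 105 mm) guide the housing. The jaw slides along the jig's y; +y shuts it.
- jaw: Sliding wooden jaw, block 56 (x) x 50 (y) x 34 mm high with an upright tab. Origin on the jig's plate under the tab, axes as the jig's; clamping face 40 mm ahead (+y). Starts at y = -70 to -50 mm in the jig's frame; shut, with the housing at the stop, at y = +1 mm. Stays where left. Sliding takes 7 N, plus 1 to 5 N when shoving the housing; push beyond that clamps.
- tab (a point): Point in the middle of the jaw's tab, 55 mm above the jig's plate and 67 mm above the table. The tab, to pinch or push, is 30 mm (jig's x) by 12 mm (jig's y) and reaches from 34 to 69 mm above the plate. The top of the jaw's block is 21 mm below this point.
- housing: Loose square aluminium lamp housing, 64 x 64 mm, 56 mm high, 0.36 to 0.59 kg, standing on the jig's plate between the rails (1.5 mm play a side), 8 to 25 mm short of the end stop. Origin at the centre of its underside, 12 mm above the table; axes as the jig's. Against the stop its origin is at y = 73 mm in the jig's frame.
- mouth (a point): Centre of the housing's mouth, in its top face; axes as the housing's. Lip 8 mm thick, round opening 32 mm, two slots 12 mm wide out to 23 mm from the axis on the +x and -x sides. Under the lip the lugs turn clockwise (from above) to a stop at 95 degrees; a quarter turn locks it; anticlockwise is blocked. A spring seat lies 20 mm down: 3 N at first, 0.7 N more per mm.
- cap: Loose black bayonet cap, 80 g, hanging by its flange in a rack hole. Origin at the centre of the flange's underside, z up. Flange 56 mm wide, 5 mm thick; bar grip above it 40 mm along x, 16 mm along y, top 37 mm above the origin. Stem 28 mm wide, 30 mm down, tapered end. Lugs on +x and -x: 8 mm wide, out to 21 mm, 12 to 18 mm below the origin. Fits either way round.
- flange (a point): Centre of the flange's underside (the cap's origin). Flush when it meets the housing's mouth. The stem meets the spring 10 mm before that; the lugs are under the lip and free to turn once it is less than 4 mm from flush; a turned cap that is let go springs back up 4 mm. Flush, the spring pushes with 10 N.
- plug: Bystander: loose black plug with the same flange and stem but a round knob (24 mm diameter, 28 mm high) and no lugs, hanging in the other hole of the rack; origin at the underside of its flange.
- rack: Fixed wooden rack block 80 x 180 x 38 mm with two holes of 46 mm at y = +45 and -45 mm in its frame; origin at the centre of its underside.
- sleeve: Bystander: loose steel sleeve, 48 mm diameter, 30 mm high, origin at the centre of its underside.
- spacer: Bystander: loose aluminium cylinder, 30 mm diameter, 40 mm high, origin at the centre of its underside.
- screwdriver: Bystander: screwdriver lying on the table beyond the rack.
- mug: Bystander: white mug, 76 mm diameter, 90 mm high, left of the jig.
Things that resemble listed ones, but are neither listed nor needed, are in the scene too. What is shaped like the cap but green or purple is not meant. Leave any red or turquoise look-alike of the housing alone.

How it is judged:
By the outcome, as a careful person would: the job done as asked, in the order asked, and still so for the second after the job is handed in, while the arm keeps its last pose, push and grip.
It also fails if it takes over 72 s, if anything falls off the work surface, if the arm or the gripper's body presses on something with over 40 N, if the wrist force passes 120 N, or if a joint passes its speed limit or range.

## Robot

A 6-joint arm with a two-finger parallel gripper is mounted at the origin on the work surface. World frame = base frame: x ahead of the robot, y to its left, z up, the work surface at z = 0. Lengths are in mm, angles in rad, forces in N, time in s.
With the tool pointing down it reaches from about 275 to 775 mm from the base axis. Payload 14.6 kg.
Tool frame: the origin (TCP) lies on the mounting face of the last link; the fingertips stand 173 mm ahead of it and the grasp point (between the pads) lies 155 mm ahead of it (r.grip_depth is the distance from the TCP to the grasp point, in mm); z points along the fingers, y is the direction in which the jaws open and shut (so a half turn about z gives the same grasp; the last joint's range is limited). The gripper opens to 85 mm and grips with 20 to 120 N. Pads are 22 mm wide; open, the fingers measure 114 mm over their backs; the gripper's body (76 mm by 85 mm) begins 54 mm behind the grasp point. The pads swing forward as they close: fully open they stand 13 mm farther back than shut.
Start: joints at [-1.373, 0.263, -0.048, 1.259, 0, 1.415], TCP at [181.396, -492.671, 404.678] pointing down, gripper open.
Joint ranges: [-2.65, 2.65], [-0.89, 1.7], [-1.18, 1.37], [-2.13, 2.11], [-1.35, 1.29], [-3.14, 3.14]. Speed limits (rad/s): [1.89, 1.89, 2.57, 2.79, 3.14, 3.14].

## Interface

Orientations are given as a unit quaternion [x, y, z, w].
In Python, from bench import r, optics gives the robot as it stands. The module is installed in compiled form; this text tells all that it offers.
- The arm moves only by the tool send_rows, never from a script. Its arguments are lists of equal length, an entry for each row: "delta_pos": the shift along the world's x, y, z in units of 50 mm (1.0 is 50 mm), a list of three; "dr": the turn, a rotation vector about the world's x, y, z in units of 6 degrees (1.0 is 6 degrees), a list of three; "gripper": the opening, from 0 (shut) to 1 (fully open). A call has 1 to 10 rows; each row is the pose to reach, as a shift and turn from the pose commanded when the call began; what a row does not reach only later rows make up. A row lasts 1/10 s, in which the tool goes at most 50 mm and 8.59 degrees, less where a joint would pass 70% of its speed; a pose out of reach is approached as far as the arm can. A call with a gripper value outside its range is refused whole. The fingers move at their own pace and stop on an object; the grip force is fixed at half the most. Time passes only in rows, so rows that repeat a pose let the fingers close. It gives the time, the measured TCP pose, the force and the opening at its end, in the units of the state.
- r.sense(): the state, without advancing time (a new reading comes with each control period).
- optics.capture(name): name is "scene" or "top"; returns a dict with "image" (400x640x3 uint8, red, green, blue), "fx", "fy", "cx", "cy" (pixels), "T" (4x4, takes a point from camera to world coordinates). Camera axes: x right, y up, looking along -z (the intrinsics and any distortion apply to the point x, -y, -z); pixel columns grow to the right and rows downward; lengths in mm; the calibration is good to about 2 mm. A picture is of the moment at which its call begins. There is no depth.
- r.sign_off(): hands the job in, once; it reports no verdict.
The state is a dict: "time_s": time; "joint_positions": joint angles; "qd": joint speeds; "joint_torque": joint torques, N m; "tool_pos": TCP position; "eef_rot": TCP orientation; "contact_force": force on the tool from outside, world axes, zero at the start; "wrist_torque": the same for the moment, N m; "width": finger opening in mm.
Only numpy, scipy, OpenCV 4.12 (cv2) and the standard library are available. Lean on these libraries where they do the work, as an engineer would, in place of code of your own. Each camera call takes 0.05 s, during which the arm holds its last target. There are 200 camera calls.

## Working session

There is one attempt and no reset: what is moved stays moved. The work goes in short steps, Python scripts to look and compute and a tool call to move; the robot and the scene stay as the last step left them, time stands still between calls to the robot, and variables do not carry over. Pictures are saved under pics/ and viewed, about 8 in all and at most 12, crops included, and the job is handed in when it is done.

Besides the shell and the picture viewer there is one more tool, called after "Emit:" in YAML: its name, and indented under it one key for each argument. send_rows: Moves the arm, as the interface text tells. Its arguments: {"type":"object","properties":{"delta_pos":{"type":"array"},"dr":{"type":"array"},"gripper":{"type":"array"}},"required":["delta_pos","dr","gripper"]}

```bash
mkdir -p pics; ls; python3 - <<'E'
from bench import r, optics
import cv2
for n in("scene","top"):
    c=optics.capture(n); cv2.imwrite(f"pics/{n}0.png",c["image"][:,:,::-1]); print(n,{k:v for k,v in c.items() if k!="image"})
print(r.sense(), r.grip_depth)
E
```

```text
pics
scene {'fx': 372.74290811426357, 'fy': 372.74290811426357, 'cx': 317.75645015128146, 'cy': 203.15717592876504, 'T': array([[ 1.26021262e-01, -8.20255080e-01,  5.57942870e-01,
         1.06293164e+03],
       [ 9.91994379e-01,  9.95981697e-02, -7.76360472e-02,
        -4.73484346e+01],
       [ 8.11127343e-03,  5.63259984e-01,  8.26239916e-01,
         8.19623461e+02],
       [ 0.00000000e+00,  0.00000000e+00,  0.00000000e+00,
         1.00000000e+00]])}
top {'fx': 421.6241662212704, 'fy': 421.6241662212704, 'cx': 311.8335215683279, 'cy': 200.43429128290163, 'T': array([[-7.24435731e-03,  9.91198222e-01, -1.32187758e-01,
         3.69506403e+02],
       [-9.99946375e-01, -8.15889087e-03, -6.37811932e-03,
         3.41224800e+01],
       [-7.40048602e-03,  1.32134464e-01,  9.91204175e-01,
         1.36549769e+03],
       [ 0.00000000e+00,  0.00000000e+00,  0.00000000e+00,
         1.00000000e+00]])}
{'time_s': 0.1, 'joint_positions': array([-1.37329660e+00,  2.63462233e-01, -4.88864763e-02,  1.25940780e+00,
       -1.77667763e-05,  1.41546476e+00]), 'qd': array([-8.41438610e-04,  5.28652978e-05,  1.53447246e-03, -1.07202928e-03,
       -2.80730379e-04, -8.29784170e-04]), 'joint_torque': array([ 4.62269163e-03, -6.38576746e+01,  3.85065651e+01,  9.84546641e-03,
       -1.11912555e-04,  1.11106452e-06]), 'tool_pos': array([ 181.37591589, -492.57390522,  404.27500222]), 'eef_rot': array([ 9.84478962e-01,  1.75501973e-01, -1.90029056e-05, -4.79795421e-04]), 'contact_force': array([ 0.30524073, -0.1670776 ,  0.51089799]), 'wrist_torque': array([-0.00215744,  0.04251516,  0.05476212]), 'width': 84.98706212674946} 154.70000000000002
```

View pics/scene0.png

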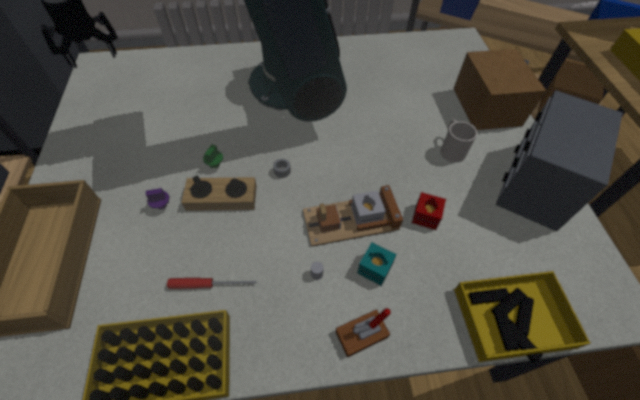

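View pics/top0.png

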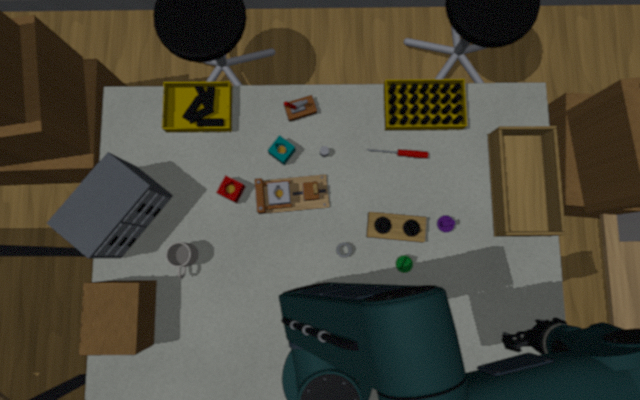

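The scene view shows the jig at (353,215) with its stop on the right, and the rack at (219,192). In the top view the jig is at (292,194) with the stop on the left, and the rack is at (397,227). I'll make enlarged crops to get precise pixels.

```bash
python3 - <<'E'
import cv2, numpy as np
t=cv2.imread("pics/top0.png"); s=cv2.imread("pics/scene0.png")
f=lambda im,x,y,w,h,k: cv2.resize(im[y:y+h,x:x+w],None,fx=k,fy=k,interpolation=cv2.INTER_CUBIC)
a=f(t,240,165,100,60,4); b=f(t,350,200,100,60,4); c=f(s,295,175,115,75,3.4782609); d=f(s,175,165,115,60,3.4782609)
top=np.hstack([a,b]); 
bot=np.hstack([c,np.vstack([d,np.zeros((c.shape[0]-d.shape[0],400,3),np.uint8)])])
cv2.imwrite("pics/crop1.png",np.vstack([top,bot])); print(c.shape,d.shape)
E
```

```text
(261, 400, 3) (209, 400, 3)
```

View pics/crop1.png

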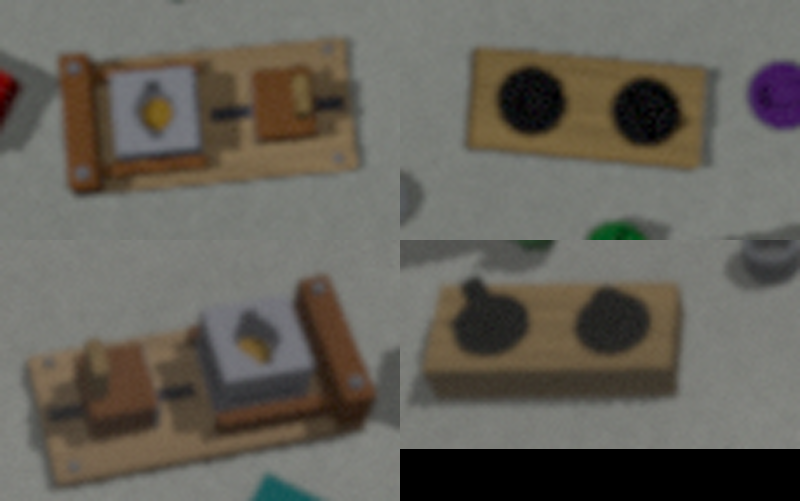

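The crop shows the cap (bar grip) in the rack's right-hand hole in the top view, about (412,227). In the scene view it is the left-hand one, with the bar sticking up at about (196,179). I'll average frames, brighten, and zoom in on the dark cap and the jig.

```bash
python3 - <<'E'
from bench import r, optics
import cv2, numpy as np
A={}
for n in("scene","top"):
    im=np.mean([optics.capture(n)["image"].astype(float) for _ in range(12)],0)[:,:,::-1]; A[n]=im
np.savez("avg.npz",**A)
def f(im,x,y,w,h,k,g=1,gain=1):
    im=255*np.clip(gain*im[y:y+h,x:x+w]/255,0,1)**g
    return cv2.resize(im.astype(np.uint8),None,fx=k,fy=k,interpolation=cv2.INTER_CUBIC)
a=f(A["top"],380,210,50,35,8,.7,3); b=f(A["scene"],180,165,50,35,8,.7,3)
c=f(A["top"],245,165,100,75,4,.8,1.3); d=f(A["scene"],300,180,100,75,4,.8,1.3)
cv2.imwrite("pics/crop2.png",np.vstack([np.hstack([a,b]),np.hstack([c,d])]))
E
```

```text
(no output)
```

View pics/crop2.png

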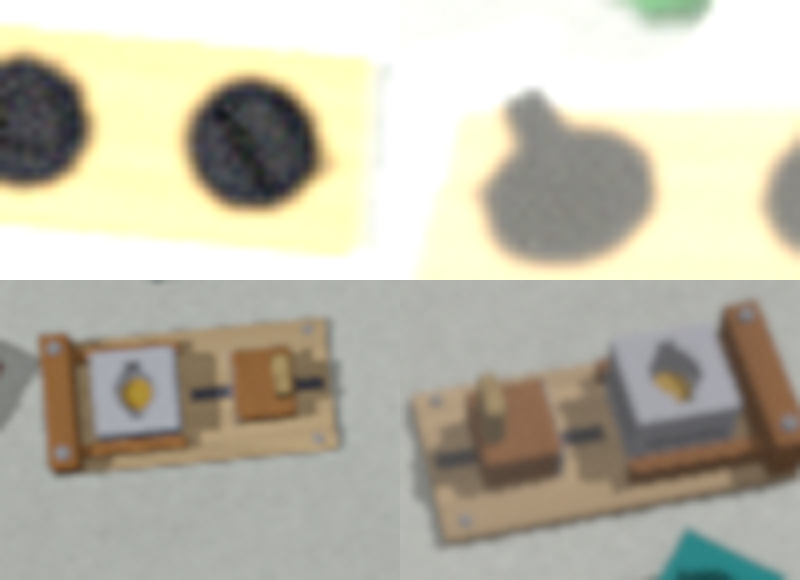

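```bash
cat > h.py <<'E'
import numpy as np, cv2
from scipy.optimize import least_squares, minimize
from bench import r, optics
C={n:optics.capture(n) for n in("scene","top")}
def proj(n,P):
    c=C[n];T=c["T"]; q=(np.atleast_2d(P)-T[:3,3])@T[:3,:3]
    return np.c_[c["cx"]+c["fx"]*q[:,0]/-q[:,2], c["cy"]-c["fy"]*q[:,1]/-q[:,2]]
def Rz(a): return np.array([[np.cos(a),-np.sin(a)],[np.sin(a),np.cos(a)]])
def place(L,x,y,a): L=np.atleast_2d(np.array(L,float)); return np.c_[L[:,:2]@Rz(a).T+[x,y],L[:,2]]
E
cat > fit.py <<'E'
from h import *
px=lambda L,x0,y0,ox,oy,k:[(x0+(x-ox+.5)/k-.5,y0+(y-oy+.5)/k-.5) for x,y in L]
t=lambda L:px(L,245,165,0,280,4); s=lambda L:px(L,300,180,400,280,4)
obs=[] # cam,pts px,local fn
J=lambda L:(lambda p:L); H=lambda p:[(-32,32+p[3],68),(32,32+p[3],68),(32,-32+p[3],68),(-32,-32+p[3],68)]
TB=lambda p:[(15,p[4]+6,81),(15,p[4]-6,81),(-15,p[4]-6,81),(-15,p[4]+6,81)]
obs+=[("top",t([(330,318),(342,446)]),J([(55,-100,12),(-55,-100,12)])),
("top",t([(38,337),(70,333),(55,474),(85,468)]),J([(55,130,52),(55,105,52),(-55,130,52),(-55,105,52)])),
("scene",s([(411,398),(442,544)]),J([(55,-100,12),(-55,-100,12)])),
("scene",s([(722,308),(757,300)]),J([(55,105,52),(55,130,52)])),
("top",t([(90,350),(178,345),(184,435),(97,442)]),lambda p:[(32,32+p[3],68),(32,-32+p[3],68),(-32,-32+p[3],68),(-32,32+p[3],68)]),
("scene",s([(608,340),(716,328),(742,408),(640,425)]),lambda p:[(32,-32+p[3],68),(32,32+p[3],68),(-32,32+p[3],68),(-32,-32+p[3],68)]),
("top",t([(272,350),(290,347),(294,392),(276,397)]),TB)]
f=lambda p:np.concatenate([(proj(n,place(L(p),*p[:3]))-o).ravel() for n,o,L in obs])
q=least_squares(f,[450,50,0,60,-60],loss='soft_l1',x_scale=[10,10,.1,10,10])
print("jig x y yaw, housing y, jaw y",q.x.round(3)); print(f(q.x).reshape(-1,2).round(1).tolist())
rk=[("top",px([(472,48),(708,68),(698,168),(467,148)],350,200,400,0,4),[(40,90,38),(40,-90,38),(-40,-90,38),(-40,90,38)]),
("scene",px([(440,285),(680,287),(676,365),(428,372)],175,165,400,240,3.478),[(40,-90,38),(40,90,38),(-40,90,38),(-40,-90,38)])]
# scene view looks toward -x: image bottom = +x
rk[1]=("scene",rk[1][1],[(-40,-90,38),(-40,90,38),(40,90,38),(40,-90,38)])
g=lambda p:np.concatenate([(proj(n,place(L,*p))-o).ravel() for n,o,L in rk])
k=least_squares(g,[400,-180,0],loss='soft_l1',x_scale=[10,10,.1]); print("rack",k.x.round(3)); print(g(k.x).reshape(-1,2).round(1).tolist())
# cap silhouettes
A=np.load("avg.npz"); W={"top":(390,205,45,45),"scene":(178,165,45,40)}
def soft(n):
    x,y,w,h=W[n]; g=A[n][y:y+h,x:x+w].max(2); g=cv2.GaussianBlur(g,(0,0),.5); lo=np.percentile(g,5); hi=np.percentile(g,60)
    print(n,lo,hi); return np.clip((g-lo)/(hi-lo),0,1)
M={n:1-soft(n) for n in W}
th=np.linspace(0,2*np.pi,48,endpoint=False)
def rend(n,p):
    x0,y0,w,h=W[n];S=8; im=np.zeros((h*S,w*S),np.float32)
    fl=[(28*np.cos(a),28*np.sin(a),z) for a in th for z in(38,43)]
    br=[(a,b,z) for a in(-20,20) for b in(-8,8) for z in(43,75)]
    for L in(fl,br):
        u=(proj(n,place(L,*p[:3]))-[x0,y0]+.5)*S
        cv2.fillConvexPoly(im,cv2.convexHull(u.round().astype(np.int32)),1)
    return cv2.GaussianBlur(cv2.resize(im,(w,h),interpolation=cv2.INTER_AREA),(0,0),.8)
cost=lambda p:sum(((rend(n,p)-np.clip(M[n],0,1))**2).sum() for n in W)
x,y=place([(0,-45,0)],*k.x)[0,:2]; print("hole",x,y)
for a in np.radians(range(0,180,15)):
    m=minimize(cost,[x,y,a],method='Nelder-Mead',options=dict(initial_simplex=[[x,y,a],[x+5,y,a],[x,y+5,a],[x,y,a+.2]]))
    print(round(np.degrees(a)),m.x[:2].round(1),np.degrees(m.x[2]).round(1),round(m.fun,2))
E
python3 fit.py
```

```text
jig x y yaw, housing y, jaw y [ 5.7275e+02  8.6604e+01  9.8000e-02  5.8435e+01 -5.5831e+01]
[[-0.1, -0.3], [0.7, 1.0], [1.1, 0.1], [1.0, 0.3], [-0.1, 0.2], [0.4, 0.9], [6.9, 35.8], [-9.8, -37.4], [11.8, 34.1], [12.8, 34.2], [0.6, 1.8], [-1.0, 0.9], [-0.5, -1.4], [0.8, -1.0], [7.1, 20.7], [5.6, 18.8], [-9.1, -22.1], [-8.2, -21.8], [0.4, 1.7], [-0.3, 2.0], [-0.2, 0.3], [0.4, -0.5]]
rack [ 4.61212e+02 -2.21429e+02 -9.30000e-02]
[[0.6, -0.0], [-1.4, -0.2], [-0.1, 0.2], [0.2, 0.3], [1.1, 0.3], [0.2, -1.7], [-0.6, 0.6], [-0.7, 0.2]]
top 14.13709265071807 121.28649119616009
scene 35.57414658994289 108.14903806207606
hole 457.0436603142818 -266.2357181822285
0 [ 456.6 -269.2] 26.2 95.31
15 [ 457.  -269.1] 26.3 95.26
30 [ 456.9 -268.9] 26.8 95.29
45 [ 457.  -269.1] 26.2 95.17
60 [ 456.8 -269. ] 25.7 95.28
75 [ 457.1 -269.3] 24.3 95.07
90 [ 457.1 -269.2] 22.5 95.33
105 [ 457.1 -269.1] 107.5 124.63
120 [ 456.6 -268.9] 108.8 124.52
135 [ 456.9 -269.4] 142.4 124.98
150 [ 457.  -269.3] 204.8 95.27
165 [ 457.1 -269.3] 204.3 95.06
```

```bash
python3 - <<'E'
s=open("fit.py").read()
s=s.replace('J([(55,-100,12),(-55,-100,12)])),\n("scene",s([(722','J([(-55,-100,12),(55,-100,12)])),\n("scene",s([(722').replace('J([(55,105,52),(55,130,52)])','J([(-55,105,52),(-55,130,52)])')
s=s.replace('lambda p:[(32,-32+p[3],68),(32,32+p[3],68),(-32,32+p[3],68),(-32,-32+p[3],68)]','lambda p:[(-32,-32+p[3],68),(-32,32+p[3],68),(32,32+p[3],68),(32,-32+p[3],68)]')
s=s.replace('im,cv2.convexHull','im,cv2.convexHull').replace("hi=np.percentile(g,60)","hi=np.percentile(g,45 if n=='top' else 60)")
s=s.replace("range(0,180,15)","(0,30,60,120,150)")
s+='''
for n in W:
    a=rend(n,[457,-269,np.radians(26)]); print(n,((a-M[n])**2).sum())
    x,y,w,h=W[n]; cv2.imwrite(f"pics/m_{n}.png",cv2.resize(np.hstack([a*255,M[n]*255]).astype(np.uint8),None,fx=8,fy=8,interpolation=0))
im=cv2.imread("pics/m_top.png");i2=cv2.imread("pics/m_scene.png"); 
g=A["top"][215:240,398:425].max(2); g=cv2.resize(np.clip((g-10)*6,0,255).astype(np.uint8),None,fx=10,fy=10,interpolation=cv2.INTER_CUBIC); g=cv2.copyMakeBorder(g,0,0,0,720-g.shape[1],0)
g2=A["scene"][172:200,184:216].max(2); g2=cv2.resize(np.clip((g2-25)*8,0,255).astype(np.uint8),None,fx=9,fy=9,interpolation=cv2.INTER_CUBIC); g[:g2.shape[0],300:300+g2.shape[1]]=g2[:250]
cv2.imwrite("pics/m.png",cv2.resize(np.vstack([im,i2,cv2.cvtColor(g,8)]),(540,690))[:600*2]); 
a=cv2.imread("pics/m.png"); cv2.imwrite("pics/m.png",cv2.resize(a,(469,600)))
'''
open("fit.py","w").write(s)
E
python3 fit.py
```

```text
jig x y yaw, housing y, jaw y [ 5.75011e+02  8.93660e+01  9.40000e-02  5.69570e+01 -5.84800e+01]
[[-0.8, -0.9], [-0.2, 0.4], [0.3, -0.8], [0.2, -0.6], [-1.0, -0.7], [-0.6, 0.0], [-0.8, -0.5], [0.2, -0.1], [-0.9, -0.7], [-0.5, -0.3], [0.3, 0.9], [-1.3, 0.1], [-0.9, -2.2], [0.3, -1.9], [0.6, 0.2], [-1.8, -1.2], [-0.2, -0.3], [-0.2, 0.3], [0.3, 1.0], [-0.3, 1.3], [-0.3, -0.4], [0.3, -1.2]]
rack [ 4.61212e+02 -2.21429e+02 -9.30000e-02]
[[0.6, -0.0], [-1.4, -0.2], [-0.1, 0.2], [0.2, 0.3], [1.1, 0.3], [0.2, -1.7], [-0.6, 0.6], [-0.7, 0.2]]
top 14.13709265071807 113.29187829069362
scene 35.57414658994289 108.14903806207606
hole 457.0436603142818 -266.2357181822285
0 [ 457.2 -269. ] 23.9 88.06
30 [ 457.1 -269. ] 24.1 87.76
60 [ 457. -269.] 25.5 87.8
120 [ 456.9 -268.8] 108.4 117.1
150 [ 457.1 -269. ] 204.9 87.93
top 16.89631531185122
scene 71.36326681259563
```

View pics/m.png

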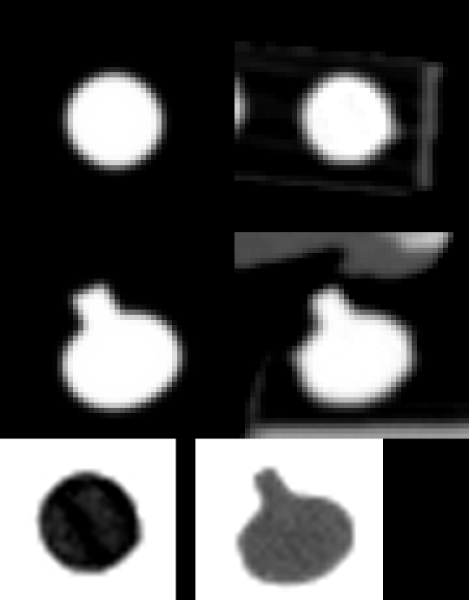

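The masks show the cap at about (457,-269), with its bar along roughly 30° in world terms. The jig is at about (575,89), yaw 5.4°. Next I move to hover above the tab, taking the half-turned grasp so joint 6 keeps range.

Emit:
send_rows:
  delta_pos:
    - [0.4, 0.5, -0.1]
    - [0.8, 1.0, -0.2]
    - [1.2, 1.5, -0.3]
    - [1.6, 2.1, -0.4]
    - [2, 2.6, -0.5]
    - [2.4, 3.1, -0.6]
    - [2.8, 3.6, -0.7]
    - [3.2, 4.2, -0.8]
    - [3.6, 4.7, -0.9]
    - [4, 5.2, -1]
  dr:
    - [0, 0, 1.3]
    - [0, 0, 2.6]
    - [0, 0, 3.9]
    - [0, 0, 5.2]
    - [0, 0, 6.5]
    - [0, 0, 7.8]
    - [0, 0, 9.1]
    - [0, 0, 10.4]
    - [0, 0, 11.7]
    - [0, 0, 13]
  gripper: [0.5, 0.5, 0.5, 0.5, 0.5, 0.5, 0.5, 0.5, 0.5, 0.5]

```text
time_s: 2.5
tool_pos: [382.0, -231.5, 354.6]
eef_rot: [0.653, 0.758, -0.0, 0.0]
contact_force: [-0.5, 0.7, -0.5]
width: 43.0
```

Emit:
send_rows:
  delta_pos:
    - [0.4, 0.5, -0.1]
    - [0.8, 1.0, -0.2]
    - [1.2, 1.5, -0.3]
    - [1.6, 2.1, -0.4]
    - [2, 2.6, -0.5]
    - [2.4, 3.1, -0.6]
    - [2.8, 3.6, -0.7]
    - [3.2, 4.2, -0.8]
    - [3.6, 4.7, -0.9]
    - [4, 5.2, -1]
  dr:
    - [0, 0, 1.3]
    - [0, 0, 2.6]
    - [0, 0, 3.9]
    - [0, 0, 5.2]
    - [0, 0, 6.5]
    - [0, 0, 7.8]
    - [0, 0, 9.1]
    - [0, 0, 10.4]
    - [0, 0, 11.7]
    - [0, 0, 13]
  gripper: [0.5, 0.5, 0.5, 0.5, 0.5, 0.5, 0.5, 0.5, 0.5, 0.5]

```text
time_s: 3.5
tool_pos: [582.1, 28.7, 304.4]
eef_rot: [0.03, 1.0, -0.0, 0.0]
contact_force: [0.1, 0.0, 1.2]
width: 42.7
```

```bash
cat > st.py <<'E'
from bench import r
import numpy as np
from scipy.spatial.transform import Rotation as R
s=r.sense(); M=R.from_quat(s["eef_rot"]).as_matrix()
print("t",round(s["time_s"],2),"pos",s["tool_pos"].round(2),"yawY",np.degrees(np.arctan2(M[1,1],M[0,1])).round(2),"z",M[:,2].round(4),"q",s["joint_positions"].round(3),"F",s["contact_force"].round(1),"M",s["wrist_torque"].round(2),"w",round(s["width"],1))
E
python3 st.py
```

```text
t 3.5 pos [582.1   28.67 304.44] yawY 86.55 z [ 0.e+00 -1.e-04 -1.e+00] q [-0.091  0.407 -0.107  1.056 -0.    -0.03 ] F [0.1 0.  1.2] M [-0.   -0.04  0.03] w 42.7
```

Emit:
send_rows:
  delta_pos:
    - [-0.03, 0.05, 0]
    - [-0.03, 0.05, -0.4]
    - [-0.03, 0.05, -0.8]
    - [-0.03, 0.05, -1.2]
    - [-0.03, 0.05, -1.55]
    - [-0.03, 0.05, -1.55]
  dr:
    - [0, 0, 1]
    - [0, 0, 1.48]
    - [0, 0, 1.48]
    - [0, 0, 1.48]
    - [0, 0, 1.48]
    - [0, 0, 1.48]
  gripper: [0.5, 0.5, 0.5, 0.5, 0.5, 0.5]

```text
time_s: 4.1
tool_pos: [579.2, 29.9, 225.3]
eef_rot: [-0.044, 0.999, 0.0, -0.002]
contact_force: [-0.0, 1.1, -0.3]
width: 42.7
```

```bash
python3 st.py; python3 - <<'E'
from h import *
a=C["top"]["image"][160:230,240:345,::-1]; b=C["scene"]["image"][160:240,290:410,::-1]
a=cv2.resize(a,(525,350),interpolation=2); b=cv2.resize(b,(525,350),interpolation=2)[:250]
cv2.imwrite("pics/grasp.png",np.clip(np.vstack([a,b])*1.3,0,255).astype(np.uint8))
E
```

```text
t 4.1 pos [579.23  29.88 225.3 ] yawY 95.09 z [-3.4e-03  3.0e-04 -1.0e+00] q [-0.089  0.467 -0.243  0.865 -0.    -0.178] F [-0.   1.1 -0.3] M [-0.02  0.06 -0.  ] w 42.7
```

View pics/grasp.png

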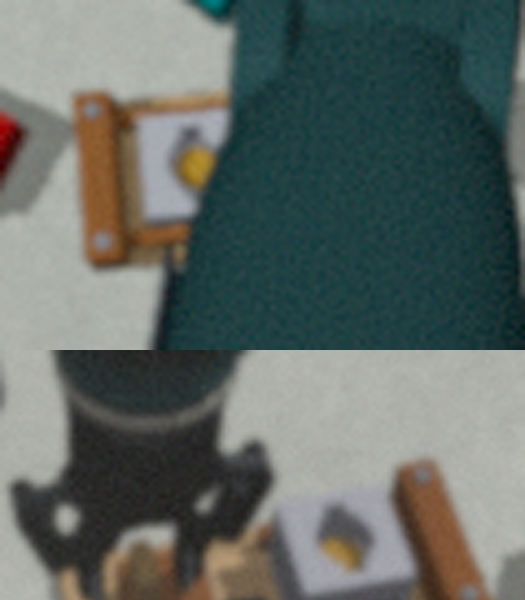

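The arm hides the jig in the top view. In the scene crop the tab, about (145,560), stands between the two fingers. I close on it.

Emit:
send_rows:
  delta_pos:
    - [0, 0, 0]
    - [0, 0, 0]
    - [0, 0, 0]
    - [0, 0, 0]
    - [0, 0, 0]
    - [0, 0, 0]
  dr:
    - [0, 0, 0]
    - [0, 0, 0]
    - [0, 0, 0]
    - [0, 0, 0]
    - [0, 0, 0]
    - [0, 0, 0]
  gripper: [0.1, 0.05, 0.05, 0.05, 0.05, 0.05]

```text
time_s: 4.8
tool_pos: [580.2, 30.0, 228.3]
eef_rot: [-0.045, 0.999, 0.0, 0.001]
contact_force: [-0.8, 2.2, 6.8]
width: 10.9
```

```bash
python3 st.py
```

```text
t 4.8 pos [580.17  30.02 228.31] yawY 95.11 z [ 1.8e-03  4.0e-04 -1.0e+00] q [-0.089  0.463 -0.239  0.867  0.001 -0.178] F [-0.8  2.2  6.8] M [ 0.44  0.26 -0.03] w 10.9
```

Emit:
send_rows:
  delta_pos:
    - [-0.01, 0.1, 0]
    - [-0.02, 0.2, 0]
    - [-0.03, 0.3, 0]
    - [-0.04, 0.4, 0]
    - [-0.05, 0.5, 0]
    - [-0.06, 0.6, 0]
    - [-0.07, 0.7, 0]
    - [-0.08, 0.8, 0]
    - [-0.085, 0.9, 0]
    - [-0.094, 1.0, 0]
  dr:
    - [0, 0, 0]
    - [0, 0, 0]
    - [0, 0, 0]
    - [0, 0, 0]
    - [0, 0, 0]
    - [0, 0, 0]
    - [0, 0, 0]
    - [0, 0, 0]
    - [0, 0, 0]
    - [0, 0, 0]
  gripper: [0.05, 0.05, 0.05, 0.05, 0.05, 0.05, 0.05, 0.05, 0.05, 0.05]

```text
time_s: 5.8
tool_pos: [575.7, 79.1, 228.3]
eef_rot: [-0.044, 0.999, -0.002, 0.001]
contact_force: [0.6, -14.1, 6.1]
width: 11.1
```

Emit:
send_rows:
  delta_pos:
    - [-0.005, 0.04, 0]
    - [-0.008, 0.08, 0]
    - [-0.01, 0.12, 0]
    - [-0.014, 0.15, 0]
  dr:
    - [0, 0, 0]
    - [0, 0, 0]
    - [0, 0, 0]
    - [0, 0, 0]
  gripper: [0.05, 0.05, 0.05, 0.05]

```text
time_s: 6.2
tool_pos: [575.1, 86.4, 228.3]
eef_rot: [-0.044, 0.999, -0.002, 0.001]
contact_force: [1.4, -12.0, 6.1]
width: 10.9
```

```bash
python3 st.py
```

```text
t 6.2 pos [575.09  86.4  228.31] yawY 95.03 z [ 0.0023 -0.0034 -1.    ] q [ 0.01   0.464 -0.238  0.867 -0.003 -0.078] F [  1.4 -12.    6.1] M [-2.25 -0.11  0.05] w 10.9
```

Friction is about 12 N. I go on in 1 mm steps.

Emit:
send_rows:
  delta_pos:
    - [-0.002, 0.02, 0]
    - [-0.004, 0.04, 0]
    - [-0.004, 0.04, 0]
  dr:
    - [0, 0, 0]
    - [0, 0, 0]
    - [0, 0, 0]
  gripper: [0.05, 0.05, 0.05]

```text
time_s: 6.5
tool_pos: [574.9, 88.5, 228.3]
eef_rot: [-0.044, 0.999, -0.002, 0.001]
contact_force: [0.2, -11.5, 5.6]
width: 11.1
```

Emit:
send_rows:
  delta_pos:
    - [-0.002, 0.02, 0]
    - [-0.004, 0.04, 0]
    - [-0.004, 0.04, 0]
  dr:
    - [0, 0, 0]
    - [0, 0, 0]
    - [0, 0, 0]
  gripper: [0.05, 0.05, 0.05]

```text
time_s: 6.8
tool_pos: [574.7, 90.4, 228.3]
eef_rot: [-0.044, 0.999, -0.002, 0.001]
contact_force: [1.6, -11.8, 5.2]
width: 11.0
```

Emit:
send_rows:
  delta_pos:
    - [-0.002, 0.02, 0]
    - [-0.003, 0.03, 0]
    - [-0.003, 0.03, 0]
  dr:
    - [0, 0, 0]
    - [0, 0, 0]
    - [0, 0, 0]
  gripper: [0.05, 0.05, 0.05]

```text
time_s: 7.1
tool_pos: [574.6, 91.9, 228.3]
eef_rot: [-0.044, 0.999, -0.002, 0.001]
contact_force: [0.6, -11.5, 6.2]
width: 10.8
```

Emit:
send_rows:
  delta_pos:
    - [-0.002, 0.02, 0]
    - [-0.003, 0.03, 0]
    - [-0.003, 0.03, 0]
  dr:
    - [0, 0, 0]
    - [0, 0, 0]
    - [0, 0, 0]
  gripper: [0.05, 0.05, 0.05]

```text
time_s: 7.4
tool_pos: [574.4, 93.4, 228.3]
eef_rot: [-0.044, 0.999, -0.002, 0.001]
contact_force: [0.9, -11.9, 5.1]
width: 11.1
```

Emit:
send_rows:
  delta_pos:
    - [-0.002, 0.02, 0]
    - [-0.003, 0.03, 0]
    - [-0.003, 0.03, 0]
  dr:
    - [0, 0, 0]
    - [0, 0, 0]
    - [0, 0, 0]
  gripper: [0.05, 0.05, 0.05]

```text
time_s: 7.7
tool_pos: [574.4, 93.9, 228.3]
eef_rot: [-0.043, 0.999, -0.003, 0.001]
contact_force: [1.4, -22.3, 5.8]
width: 10.9
```

Emit:
send_rows:
  delta_pos:
    - [-0.002, 0.02, 0]
    - [-0.003, 0.03, 0]
    - [-0.003, 0.03, 0]
  dr:
    - [0, 0, 0]
    - [0, 0, 0]
    - [0, 0, 0]
  gripper: [0.05, 0.05, 0.05]

```text
time_s: 8.0
tool_pos: [574.4, 94.5, 228.3]
eef_rot: [-0.043, 0.999, -0.005, 0.001]
contact_force: [2.4, -33.3, 5.9]
width: 10.7
```

Emit:
send_rows:
  delta_pos:
    - [0, 0.006, 0]
    - [0, 0.006, 0]
  dr:
    - [0, 0, 0]
    - [0, 0, 0]
  gripper: [0.05, 0.05]

```text
time_s: 8.2
tool_pos: [574.4, 94.6, 228.3]
eef_rot: [-0.043, 0.999, -0.005, 0.001]
contact_force: [2.2, -36.4, 5.6]
width: 10.6
```

```bash
echo 'print("grasp pt",(s["tool_pos"]+154.7*M[:,2]).round(2))' >> st.py; python3 st.py
```

```text
t 8.2 pos [574.39  94.62 228.33] yawY 94.91 z [ 0.0026 -0.0097 -0.9999] q [ 0.025  0.465 -0.236  0.868 -0.01  -0.06 ] F [  2.2 -36.4   5.6] M [-6.5  -0.31  0.17] w 10.6
grasp pt [574.8   93.11  73.64]
```

Emit:
send_rows:
  delta_pos:
    - [0, 0, 0]
    - [0, 0, 0]
    - [0, 0, 0]
    - [0, 0, 0.3]
    - [0, 0, 0.8]
    - [0, 0, 1.4]
    - [0, 0, 2]
  dr:
    - [0, 0, 0]
    - [0, 0, 0]
    - [0, 0, 0]
    - [0, 0, 0]
    - [0, 0, 0]
    - [0, 0, 0]
    - [0, 0, 0]
  gripper: [0.3, 0.3, 0.3, 0.3, 0.3, 0.3, 0.3]

```text
time_s: 8.9
tool_pos: [573.3, 97.9, 328.3]
eef_rot: [-0.045, 0.999, 0.0, -0.0]
contact_force: [0.9, 0.5, -0.1]
width: 25.5
```

```bash
python3 st.py
```

```text
t 8.9 pos [573.26  97.92 328.34] yawY 95.12 z [-3.e-04  2.e-04 -1.e+00] q [ 0.029  0.391 -0.065  1.115  0.    -0.06 ] F [ 0.9  0.5 -0.1] M [ 0.06 -0.03  0.01] w 25.5
grasp pt [573.21  97.95 173.64]
```

Emit:
send_rows:
  delta_pos:
    - [-0.23, -0.73, 0]
    - [-0.46, -1.46, 0]
    - [-0.7, -2.2, 0]
    - [-0.93, -2.93, 0]
    - [-1.16, -3.66, 0]
    - [-1.4, -4.4, 0]
    - [-1.63, -5.13, 0]
    - [-1.86, -5.86, -0.2]
    - [-2.1, -6.6, -0.4]
    - [-2.33, -7.34, -0.6]
  dr:
    - [0, 0, 0.5]
    - [0, 0, 1]
    - [0, 0, 1.5]
    - [0, 0, 2]
    - [0, 0, 2.5]
    - [0, 0, 3]
    - [0, 0, 3.5]
    - [0, 0, 4]
    - [0, 0, 4.1]
    - [0, 0, 4.1]
  gripper: [0.6, 0.6, 0.6, 0.6, 0.6, 0.6, 0.6, 0.6, 0.6, 0.6]

```text
time_s: 9.9
tool_pos: [456.4, -270.5, 297.1]
eef_rot: [-0.257, 0.966, -0.0, 0.0]
contact_force: [0.9, 0.2, -1.0]
width: 51.1
```

```bash
python3 st.py; python3 - <<'E'
from bench import optics
import cv2, numpy as np
A={n:np.mean([optics.capture(n)["image"].astype(float) for _ in range(10)],0)[:,:,::-1] for n in("scene","top")}
np.savez("avg2.npz",**A)
def f(im,x,y,w,h,k,gain=1.3): return cv2.resize(np.clip(gain*im[y:y+h,x:x+w],0,255).astype(np.uint8),None,fx=k,fy=k,interpolation=cv2.INTER_CUBIC)
c=f(A["top"],248,170,50,50,8); d=f(A["scene"],350,185,50,50,8)
e=f(A["scene"],170,140,80,40,5)
cv2.imwrite("pics/crop3.png",np.vstack([np.hstack([c,d]),np.hstack([e,f(A["top"],380,200,80,40,5)])]))
E
```

```text
t 9.9 pos [ 456.4  -270.54  297.12] yawY 119.75 z [ 6.e-04 -2.e-04 -1.e+00] q [-0.689  0.329 -0.255  0.986  0.    -1.208] F [ 0.9  0.2 -1. ] M [ 0.   -0.03  0.01] w 51.1
grasp pt [ 456.49 -270.57  142.42]
```

View pics/crop3.png

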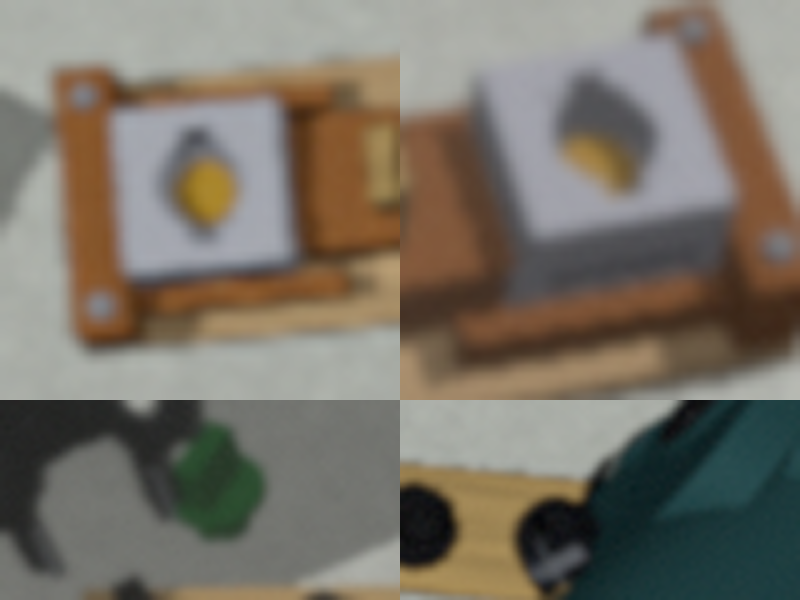

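The top crop shows the housing tight against both the stop and the jaw, with its top face corners at about (108,112), (280,98), (298,263) and (122,280). The scene crop agrees. I'll solve for the mouth.

```bash
cat > mouth.py <<'E'
from h import *
L=np.array([(32,32,68),(32,-32,68),(-32,-32,68),(-32,32,68)])
Ls=np.array([(-32,-32,68),(-32,32,68),(32,32,68),(32,-32,68)])
o={"top":(np.array([(108,112),(280,98),(298,263),(122,280)])+.5)/8-.5+[248,170],
"scene":(np.array([(75,76),(270,38),(335,203),(123,240)])+.5)/8-.5+[350,185]}
f=lambda p,ns:np.concatenate([(proj(n,place(L if n=="top" else Ls,*p))-o[n]).ravel() for n in ns])
for ns in(["top"],["scene"],["top","scene"]):
    q=least_squares(f,[568,160,.09],args=(ns,),x_scale=[10,10,.1]); print(ns,q.x.round(3),f(q.x,ns).round(1))
m=(np.array([200,186])+.5)/8-.5+[248,170]
q=least_squares(lambda p:(proj("top",[p[0],p[1],66])-m).ravel(),[568,160],x_scale=10);print("mouth slots",q.x)
print("from tab contact:", np.array([574.8,93.1])+72*np.array([-.092,.9957]))
E
python3 mouth.py
```

```text
['top'] [5.66693e+02 1.63821e+02 9.10000e-02] [ 0.7  0.4 -0.4  0.2 -0.9 -0.2  0.6 -0.3]
['scene'] [5.68037e+02 1.62169e+02 7.60000e-02] [-0.3 -0.6 -0.   0.1 -0.3  0.4  0.7  0.2]
['top', 'scene'] [5.67348e+02 1.62867e+02 8.20000e-02] [ 1.1  0.1 -0.   0.  -0.6 -0.4  0.8 -0.6 -0.2 -0.8  0.1 -0.2 -0.   0.
  1.  -0.1]
mouth slots [567.79995552 164.80247102]
from tab contact: [568.176  164.7904]
```

Emit:
send_rows:
  delta_pos:
    - [0.01, 0.03, -0.4]
    - [0.01, 0.03, -0.8]
    - [0.01, 0.03, -1.1]
    - [0.01, 0.03, -1.35]
    - [0.01, 0.03, -1.5]
    - [0.01, 0.03, -1.56]
    - [0.01, 0.03, -1.56]
  dr:
    - [0, 0, 0]
    - [0, 0, 0]
    - [0, 0, 0]
    - [0, 0, 0]
    - [0, 0, 0]
    - [0, 0, 0]
    - [0, 0, 0]
  gripper: [0.6, 0.6, 0.6, 0.6, 0.6, 0.6, 0.6]

```text
time_s: 11.7
tool_pos: [457.5, -267.9, 219.2]
eef_rot: [-0.256, 0.967, 0.0, -0.0]
contact_force: [0.2, -0.4, 0.8]
width: 51.5
```

```bash
python3 st.py
```

```text
t 11.7 pos [ 457.52 -267.92  219.17] yawY 119.69 z [-1.e-04  1.e-04 -1.e+00] q [-0.684  0.399 -0.383  0.788 -0.    -1.202] F [ 0.2 -0.4  0.8] M [-0.02 -0.02 -0.06] w 51.5
grasp pt [ 457.5  -267.91   64.47]
```

Emit:
send_rows:
  delta_pos:
    - [0, 0, 0]
    - [0, 0, 0]
    - [0, 0, 0]
    - [0, 0, 0]
    - [0, 0, 0]
    - [0, 0, 0]
    - [0, 0, 0]
  dr:
    - [0, 0, 0]
    - [0, 0, 0]
    - [0, 0, 0]
    - [0, 0, 0]
    - [0, 0, 0]
    - [0, 0, 0]
    - [0, 0, 0]
  gripper: [0.4, 0.3, 0.2, 0.1, 0.1, 0.1, 0.1]

```text
time_s: 12.4
tool_pos: [457.6, -268.0, 219.7]
eef_rot: [-0.256, 0.967, -0.0, 0.0]
contact_force: [-0.6, 1.3, 5.6]
width: 15.0
```

```bash
python3 st.py
```

```text
t 12.4 pos [ 457.62 -267.96  219.72] yawY 119.69 z [ 7.e-04 -6.e-04 -1.e+00] q [-0.683  0.399 -0.383  0.788 -0.    -1.202] F [-0.6  1.3  5.6] M [ 0.19  0.14 -0.05] w 15.0
grasp pt [ 457.72 -268.05   65.02]
```

Emit:
send_rows:
  delta_pos:
    - [0, 0, 0.2]
    - [0, 0, 0.6]
    - [0, 0, 1.1]
    - [0, 0, 1.7]
    - [0, 0, 2.2]
  dr:
    - [0, 0, 0]
    - [0, 0, 0]
    - [0, 0, 0]
    - [0, 0, 0]
    - [0, 0, 0]
  gripper: [0.1, 0.1, 0.1, 0.1, 0.1]

```text
time_s: 12.9
tool_pos: [457.4, -267.8, 331.4]
eef_rot: [-0.256, 0.967, -0.0, 0.0]
contact_force: [0.7, -1.0, 0.7]
width: 15.1
```

Emit:
send_rows:
  delta_pos:
    - [0.2, 0.8, 0]
    - [0.4, 1.6, 0]
    - [0.65, 2.5, 0]
    - [0.9, 3.5, 0]
    - [1.15, 4.5, 0]
    - [1.4, 5.5, 0]
    - [1.65, 6.5, 0]
    - [1.9, 7.5, 0]
    - [2.1, 8.2, 0]
    - [2.2, 8.65, 0]
  dr:
    - [0, 0, -0.4]
    - [0, 0, -0.8]
    - [0, 0, -1.2]
    - [0, 0, -1.6]
    - [0, 0, -2]
    - [0, 0, -2.5]
    - [0, 0, -3]
    - [0, 0, -3.5]
    - [0, 0, -4]
    - [0, 0, -4.1]
  gripper: [0.1, 0.1, 0.1, 0.1, 0.1, 0.1, 0.1, 0.1, 0.1, 0.1]

```text
time_s: 13.9
tool_pos: [567.7, 167.8, 329.7]
eef_rot: [-0.045, 0.999, 0.0, 0.0]
contact_force: [-0.6, -0.6, -0.9]
width: 15.0
```

```bash
python3 st.py; python3 - <<'E'
from bench import optics
import cv2, numpy as np
A={n:np.mean([optics.capture(n)["image"].astype(float) for _ in range(8)],0)[:,:,::-1] for n in("scene","top")}
np.savez("avg3.npz",**A)
f=lambda im,x,y,w,h,k,g: cv2.resize(np.clip(g*im[y:y+h,x:x+w],0,255).astype(np.uint8),None,fx=k,fy=k,interpolation=cv2.INTER_CUBIC)
cv2.imwrite("pics/held.png",f(A["scene"],330,130,80,100,6,1.8))
E
```

```text
t 13.9 pos [567.69 167.82 329.75] yawY 95.12 z [ 5.e-04  5.e-04 -1.e+00] q [ 0.15   0.407 -0.035  1.128  0.     0.06 ] F [-0.6 -0.6 -0.9] M [-0.03  0.05 -0.04] w 15.0
grasp pt [567.77 167.9  175.05]
```

View pics/held.png

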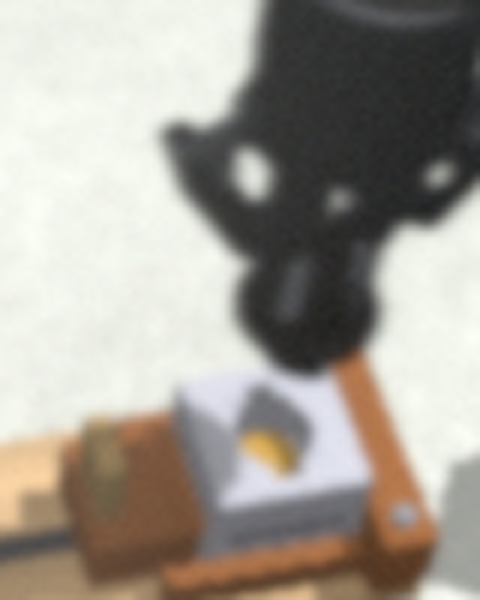

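```bash
python3 st.py; python3 - <<'E'
from h import *
th=np.linspace(0,2*np.pi,180)
o=np.array([330+(237.5)/6-.5,330+(378.5)/6-.5,130+(372.5)/6-.5])
def ext(x,y,z0):
    P=[(x+28*np.cos(a),y+28*np.sin(a),z) for a in th for z in(z0,z0+5)]; u=proj("scene",P); return np.array([u[:,0].min(),u[:,0].max(),u[:,1].max()])
for z0 in(148,):
    q=least_squares(lambda p:ext(p[0],p[1],z0)-o,[567,167],diff_step=1e-4); print(z0,q.x.round(2),q.fun.round(2))
E
```

```text
t 14.7 pos [567.48 164.51 329.21] yawY 95.08 z [ 0.  0. -1.] q [ 0.144  0.406 -0.039  1.126 -0.     0.056] F [-0.4 -0.  -1.1] M [-0.    0.01  0.05] w 15.1
grasp pt [567.48 164.51 174.51]
148 [567.74 165.16] [-0.8   0.79 -0.04]
```

Emit:
send_rows:
  delta_pos:
    - [0, 0, -0.3]
    - [0, 0, -0.6]
    - [0, 0, -0.8]
    - [0, 0, -0.9]
    - [0, 0, -0.98]
    - [0, 0, -0.98]
  dr:
    - [0, 0, 0]
    - [0, 0, 0]
    - [0, 0, 0]
    - [0, 0, 0]
    - [0, 0, 0]
    - [0, 0, 0]
  gripper: [0.1, 0.1, 0.1, 0.1, 0.1, 0.1]

```text
time_s: 15.4
tool_pos: [567.5, 164.6, 280.1]
eef_rot: [-0.044, 0.999, -0.0, -0.0]
contact_force: [0.4, -0.7, -0.2]
width: 14.9
```

Emit:
send_rows:
  delta_pos:
    - [0, 0, -0.05]
    - [0, 0, -0.1]
    - [0, 0, -0.15]
    - [0, 0, -0.15]
  dr:
    - [0, 0, 0]
    - [0, 0, 0]
    - [0, 0, 0]
    - [0, 0, 0]
  gripper: [0.1, 0.1, 0.1, 0.1]

```text
time_s: 15.8
tool_pos: [567.4, 164.6, 272.4]
eef_rot: [-0.044, 0.999, -0.0, -0.0]
contact_force: [-0.0, 0.9, -1.4]
width: 15.1
```

```bash
python3 st.py
```

```text
t 15.8 pos [567.43 164.62 272.39] yawY 95.09 z [-4.e-04 -0.e+00 -1.e+00] q [ 0.144  0.442 -0.141  0.988  0.     0.056] F [-0.   0.9 -1.4] M [0.03 0.03 0.03] w 15.1
grasp pt [567.37 164.62 117.69]
```

The stem is 7 mm in with no contact force. Next, the lugs into the slots.

Emit:
send_rows:
  delta_pos:
    - [0, 0, -0.05]
    - [0, 0, -0.1]
    - [0, 0, -0.14]
    - [0, 0, -0.14]
  dr:
    - [0, 0, 0]
    - [0, 0, 0]
    - [0, 0, 0]
    - [0, 0, 0]
  gripper: [0.1, 0.1, 0.1, 0.1]

```text
time_s: 16.2
tool_pos: [567.4, 164.6, 265.4]
eef_rot: [-0.044, 0.999, -0.0, -0.0]
contact_force: [0.3, -0.3, -0.0]
width: 15.3
```

```bash
python3 st.py
```

```text
t 16.2 pos [567.41 164.63 265.36] yawY 95.1 z [-4.e-04 -1.e-04 -1.e+00] q [ 0.145  0.448 -0.153  0.971  0.     0.056] F [ 0.3 -0.3 -0. ] M [0.03 0.01 0.01] w 15.3
grasp pt [567.35 164.63 110.66]
```

Emit:
send_rows:
  delta_pos:
    - [0, 0, -0.04]
    - [0, 0, -0.08]
    - [0, 0, -0.12]
    - [0, 0, -0.12]
  dr:
    - [0, 0, 0]
    - [0, 0, 0]
    - [0, 0, 0]
    - [0, 0, 0]
  gripper: [0.1, 0.1, 0.1, 0.1]

```text
time_s: 16.6
tool_pos: [567.5, 164.6, 259.6]
eef_rot: [-0.044, 0.999, 0.0, 0.0]
contact_force: [-1.2, 0.7, 2.1]
width: 15.0
```

Emit:
send_rows:
  delta_pos:
    - [0, 0, -0.04]
    - [0, 0, -0.06]
    - [0, 0, -0.06]
  dr:
    - [0, 0, 0]
    - [0, 0, 0]
    - [0, 0, 0]
  gripper: [0.1, 0.1, 0.1]

```text
time_s: 16.9
tool_pos: [567.5, 164.6, 256.7]
eef_rot: [-0.044, 0.999, 0.0, 0.0]
contact_force: [-0.1, -1.4, 4.7]
width: 14.8
```

```bash
python3 st.py
```

```text
t 16.9 pos [567.53 164.62 256.72] yawY 95.09 z [ 2.e-04  0.e+00 -1.e+00] q [ 0.144  0.454 -0.167  0.949  0.     0.056] F [-0.1 -1.4  4.7] M [0.  0.2 0. ] w 14.8
grasp pt [567.56 164.63 102.02]
```

The spring force matches the model. I press on to flush.

Emit:
send_rows:
  delta_pos:
    - [0, 0, -0.04]
    - [0, 0, -0.08]
    - [0, 0, -0.12]
    - [0, 0, -0.14]
    - [0, 0, -0.14]
  dr:
    - [0, 0, 0]
    - [0, 0, 0]
    - [0, 0, 0]
    - [0, 0, 0]
    - [0, 0, 0]
  gripper: [0.1, 0.1, 0.1, 0.1, 0.1]

```text
time_s: 17.4
tool_pos: [567.5, 164.7, 249.9]
eef_rot: [-0.044, 0.999, 0.0, 0.0]
contact_force: [-2.3, -0.5, 8.5]
width: 15.2
```

Emit:
send_rows:
  delta_pos:
    - [0, 0, -0.02]
    - [0, 0, -0.02]
  dr:
    - [0, 0, 0]
    - [0, 0, 0]
  gripper: [0.1, 0.1]

```text
time_s: 17.6
tool_pos: [567.4, 164.6, 249.7]
eef_rot: [-0.044, 0.999, 0.0, 0.001]
contact_force: [-6.1, -0.2, 20.2]
width: 15.2
```

```bash
python3 st.py
```

```text
t 17.6 pos [567.43 164.63 249.69] yawY 95.1 z [ 1.1e-03  1.0e-04 -1.0e+00] q [ 0.145  0.46  -0.179  0.931 -0.     0.056] F [-6.1 -0.2 20.2] M [-0.21  1.27 -0.02] w 15.2
grasp pt [567.6  164.64  94.99]
```

The cap is flush at TCP z 249.7. I ease off to about 1 mm above flush, then twist clockwise.

Emit:
send_rows:
  delta_pos:
    - [-0.01, 0, 0.03]
    - [-0.01, 0, 0.03]
    - [-0.01, 0, 0.03]
    - [-0.01, 0, 0.03]
    - [-0.01, 0, 0.03]
    - [-0.01, 0, 0.03]
  dr:
    - [0, 0, 0]
    - [0, 0, 0]
    - [0, 0, -0.7]
    - [0, 0, -1.4]
    - [0, 0, -2.1]
    - [0, 0, -2.1]
  gripper: [0.1, 0.1, 0.1, 0.1, 0.1, 0.1]

```text
time_s: 18.2
tool_pos: [567.3, 164.7, 250.6]
eef_rot: [0.067, 0.998, 0.0, 0.001]
contact_force: [0.5, 0.1, 8.0]
width: 15.4
```

```bash
python3 st.py
```

```text
t 18.2 pos [567.34 164.68 250.61] yawY 82.34 z [ 1.4e-03  2.0e-04 -1.0e+00] q [ 0.145  0.459 -0.178  0.933  0.     0.278] F [0.5 0.1 8. ] M [-0.01 -0.05 -0.05] w 15.4
grasp pt [567.55 164.71  95.91]
```

Emit:
send_rows:
  delta_pos:
    - [0, 0, 0]
    - [0, 0, 0]
    - [0, 0, 0]
    - [0, 0, 0]
    - [0, 0, 0]
    - [0, 0, 0]
    - [0, 0, 0]
  dr:
    - [0, 0, -1]
    - [0, 0, -2]
    - [0, 0, -3]
    - [0, 0, -4]
    - [0, 0, -5]
    - [0, 0, -6]
    - [0, 0, -7]
  gripper: [0.1, 0.1, 0.1, 0.1, 0.1, 0.1, 0.1]

```text
time_s: 18.9
tool_pos: [567.4, 164.7, 250.6]
eef_rot: [0.421, 0.907, 0.0, 0.001]
contact_force: [0.6, -0.2, 8.7]
width: 15.2
```

```bash
python3 st.py
```

```text
t 18.9 pos [567.39 164.68 250.64] yawY 40.25 z [ 1.6e-03  2.0e-04 -1.0e+00] q [ 0.145  0.459 -0.178  0.933 -0.     1.013] F [ 0.6 -0.2  8.7] M [0.01 0.02 0.08] w 15.2
grasp pt [567.63 164.71  95.94]
```

Emit:
send_rows:
  delta_pos:
    - [0, 0, 0]
    - [0, 0, 0]
    - [0, 0, 0]
    - [0, 0, 0]
    - [0, 0, 0]
    - [0, 0, 0]
    - [0, 0, 0]
  dr:
    - [0, 0, -1]
    - [0, 0, -2]
    - [0, 0, -3]
    - [0, 0, -4]
    - [0, 0, -5]
    - [0, 0, -5.8]
    - [0, 0, -5.8]
  gripper: [0.1, 0.1, 0.1, 0.1, 0.1, 0.1, 0.1]

```text
time_s: 19.6
tool_pos: [567.4, 164.7, 250.6]
eef_rot: [0.672, 0.74, 0.001, 0.0]
contact_force: [-0.1, 0.1, 8.1]
width: 15.2
```

```bash
python3 st.py
```

```text
t 19.6 pos [567.38 164.67 250.64] yawY 5.52 z [ 1.5e-03  2.0e-04 -1.0e+00] q [ 0.145  0.459 -0.178  0.933 -0.     1.619] F [-0.1  0.1  8.1] M [-0.01  0.04 -0.08] w 15.2
grasp pt [567.61 164.7   95.94]
```

Emit:
send_rows:
  delta_pos:
    - [0, 0, -0.015]
    - [0, 0, -0.03]
    - [0, 0, -0.04]
    - [0, 0, -0.04]
    - [0, 0, -0.04]
  dr:
    - [0, 0, -0.25]
    - [0, 0, -0.25]
    - [0, 0, -0.25]
    - [0, 0, -0.25]
    - [0, 0, -0.25]
  gripper: [0.1, 0.1, 0.1, 0.1, 0.1]

```text
time_s: 20.1
tool_pos: [567.3, 164.7, 249.7]
eef_rot: [0.681, 0.732, 0.001, 0.001]
contact_force: [-4.6, -1.3, 23.5]
width: 15.0
```

```bash
python3 st.py; python3 - <<'E'
from h import *
a=cv2.resize(C["scene"]["image"][140:240,270:420,::-1],(600,400),interpolation=2)
b=cv2.resize(C["top"]["image"][165:225,240:345,::-1],(350,200),interpolation=2)
b=cv2.copyMakeBorder(b,0,0,0,250,0)
cv2.imwrite("pics/end.png",np.clip(np.vstack([a,b])*1.5,0,255).astype(np.uint8))
E
python3 st.py
```

```text
t 20.1 pos [567.3  164.7  249.68] yawY 4.19 z [ 2.5e-03  3.0e-04 -1.0e+00] q [ 0.145  0.459 -0.18   0.929 -0.     1.642] F [-4.6 -1.3 23.5] M [-0.23  1.1  -0.15] w 15.0
grasp pt [567.69 164.75  94.98]
t 20.2 pos [567.3  164.67 249.65] yawY 4.19 z [ 2.5e-03  3.0e-04 -1.0e+00] q [ 0.145  0.459 -0.18   0.929 -0.     1.642] F [-5.2 -0.8 23.5] M [-0.28  1.11 -0.08] w 15.2
grasp pt [567.69 164.71  94.95]
```

View pics/end.png

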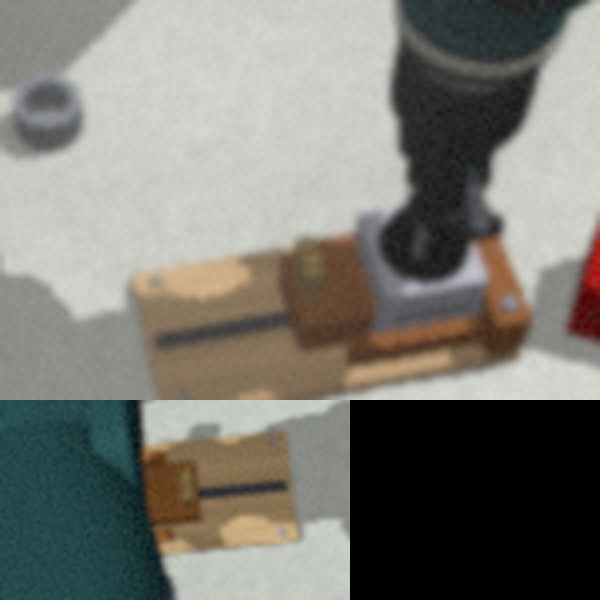

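The picture shows the flange seated on the housing at (425,245), with the jaw against it and the housing at the stop. The push-down force is steady at 23.5 N, so I hand in.

```bash
python3 -c "
from bench import r
print(r.sign_off())"; python3 st.py
```

```text
the job is handed in; nothing more can be done
None
the job is handed in; nothing more can be done
```

I finished the job and handed it in at about 20 s, well inside the 72 s limit. No verdict is reported, so the points below are my own last checks.

- **Jaw:** I pinched the tab and pushed the jaw shut. Sliding took about 12 N, and I pushed on to 36 N once it was clamped, then let go. Later pictures show the housing against both the stop and the jaw.
- **Cap:** I took the bar-gripped cap from the rack and lowered it into the housing without snagging, lugs through the slots. The spring force matched the description, and the cap sat flush with the tool at z = 249.7 mm.
- **Twist:** I turned it about 91° clockwise, just under 1 mm above flush. There was almost no resistance, which fits the lugs being free under the lip. I didn't test the lock by pulling up.
- **Final hold:** The cap is still gripped and pressed down with 23.5 N against the spring's 10 N, back at z = 249.7 mm. About 5 N of sideways force in x remains.

**Disagreement:** the mouth position along the jig differed by up to about 2.6 mm between the scene camera and the tab contact. I went with the contact and top-view values, and the cap went in on the first try.

I didn't check the other objects individually at the end, but nothing registered unexpected contact.

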